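# Index the tea-glass carousel to its click stop and load the last glass

### The job

The tea-glass carousel was left between two click stops. Push it round anticlockwise (seen from above) by its brass post until the click stop catches, then lean on the post with about 10 N, never more than 20 N, to be sure that it is firmly up against the stop; after that stand the spare glass from the ledge upright in the empty nest, fully down, and let go. Leave the other glasses standing in their nests and everything else on the ledge where it is.

Things in the scene. Friction and masses are not known exactly. Their poses are not given: they have to be found in the camera images.
- carousel_axis (a point): The turning axis of the carousel at deck height (46 mm above the ledge). The carousel is a round wooden deck, 280 mm across, turning on a fixed dark steel foot, with a brass boss in the middle (44 mm wide, 16 mm high) and four round steel nests, 90 degrees apart, centres 80 mm from the axis.
- post_top (a point): Centre of the top of the brass push post: an upright round pin 12 mm in diameter, 69 mm high above the deck (top 115 mm above the ledge), fixed to the deck 125 mm from the axis, midway between two nests; it turns with the deck. Push it sideways along its circle, near its top. The sprung stop gives about 4 mm at the post for each 10 N.
- turn (a joint): Turn of the deck, rad, 0 at the start, growing anticlockwise from above; it will not turn clockwise. It drags with 1 to 2 N at the post. The click comes after 0.5 to 1.1 rad, each time elsewhere, unseen: a hump taking 4 to 8 N at the post, then the deck jumps on about 8 mm at the post and is caught both ways; 1 to 2 mm further is a sprung stop.
- click_pin (a joint): Hidden sprung pin under the deck, m: about 0.0025 (pressed in) while the deck is between stops, 0.004 on top of the hump, 0 (out) when the click stop has caught. Cannot be seen.
- deck: The turning part of the carousel: wooden deck (10 mm thick) with its four steel nests and brass post; origin on the axis at the deck's underside (36 mm above the ledge). Each nest is a shallow cup: outside 71 mm across, 13 mm high, wall 3 mm, floor 3 mm thick, inside about 63 mm across. Three hold a glass; one is empty.
- empty_nest (a point): Centre of the inner floor of the empty nest (49 mm above the ledge); it turns with the deck. It is the nest next to the post on its anticlockwise side (45 degrees on from the post). The nest's rim stands 10 mm above this point.
- spare_glass_mid (a point): Centre, half-way up, of the spare glass: a clear straight tea glass with a band of etched lozenges, 57 mm across, 78 mm high, wall 3 mm, open at the top, about 0.12 kg, standing upright on the ledge to the robot's right. Its z axis points up.
- spare_glass: The same spare glass; origin at the centre of its underside.
- glass1: One of three glasses like the spare one, standing in a nest of the carousel (top 127 mm above the ledge); origin at the centre of its underside. It rides along: 135 degrees anticlockwise of the post.
- glass2: One of three glasses like the spare one, standing in a nest of the carousel (top 127 mm above the ledge); origin at the centre of its underside. It rides along: 225 degrees anticlockwise of the post.
- glass3: One of three glasses like the spare one, standing in a nest of the carousel (top 127 mm above the ledge); origin at the centre of its underside. It rides along: 315 degrees anticlockwise of the post.
- sugar_jar: Bystander: red plastic jar with a white twist cap, 72 mm across, 84 mm high; origin at the centre of its underside. It, the bowl and the spare glass change places.
- bowl: Bystander: blue ceramic bowl, 84 mm across, 45 mm high; origin at the centre of its underside.
- tray: Bystander: round hammered aluminium tray, 300 mm across, 16 mm high, to the robot's left; origin at the centre of its underside. The teapot stands on it.
- teapot: Bystander: stainless teapot, lid flipped upright, 180 mm high, about 250 mm long over spout and handle, on the tray; origin at the centre of its underside.
- coaster: Bystander: round wooden coaster, 94 mm across, 9 mm thick, left of the carousel; origin at the centre of its underside.
Things that resemble listed ones, but are neither listed nor needed, are in the scene too. What is shaped like the spare_glass but brown or pink is not meant.

How it is judged:
By the outcome, as a careful person would: the job done as asked, in the order asked, and still so for the second after the job is handed in, with the robot touching nothing.
It also fails if it takes over 72 s, if anything falls off the work surface, if the arm or the gripper's body presses on something with over 40 N, if the wrist force passes 120 N, or if a joint passes its speed limit or range.

### The arm

A 6-joint arm with a two-finger parallel gripper is mounted at the origin on the work surface. World frame = base frame: x ahead of the robot, y to its left, z up, the work surface at z = 0. Lengths are in mm, angles in rad, forces in N, time in s.
With the tool pointing down it reaches from about 400 to 925 mm from the base axis. Payload 12.5 kg.
Tool frame: the origin (TCP) lies midway between the tips of the shut fingers; the grasp point (between the pads) lies 19 mm behind it (env.grip_depth is the distance from the TCP to the grasp point, in mm); z points along the fingers, y is the line along which they close (so a half turn about z gives the same grasp; the last joint's range is limited). The gripper opens to 95 mm and grips with 3 to 60 N. Pads are 20 mm wide; open, the fingers measure 119 mm over their backs; the gripper's body (75 mm by 180 mm) begins 59 mm behind the grasp point.
Start: joints at [-1.303, 0.491, 1.559, -0, 1.092, -0.106], TCP at [228.246, -581.851, 214.661] pointing down, gripper open.
Joint ranges: [-3.1, 3.1], [-0.84, 2.19], [0.05, 2.79], [-1.13, 4.28], [0.06, 2.93], [-2.69, 2.69]. Speed limits (rad/s): [2.22, 2.22, 2.79, 3.14, 3.14, 3.14].

### API

Orientations are given as [roll, pitch, yaw] about the fixed x, y, z axes, in that order (R = Rz(yaw) Ry(pitch) Rx(roll)).
In Python, from cell import monitor, viewer, order, env gives the robot as it stands.
- The arm moves only by the tool move_arm, never from a script. Its argument "moves" is one flat list of numbers, 4 for each row, row after row: the shift along the tool's x, y, z normalised to -1 to 1, where 1 is 0.15 m, then the turn about the tool's z normalised to -1 to 1, where 1 is pi/2 rad. A call has 1 to 10 rows; each row shifts and turns the commanded pose from where the row before left it, along the tool's axes as they then stand; what a row does not reach is not made up. A row lasts 1/8 s, in which the tool goes at most 62.5 mm and 10.7 degrees, less where a joint would pass 70% of its speed; a pose out of reach is approached as far as the arm can. A call with a number of a shift or a turn outside -1 to 1 is refused whole. A call with a gripper value outside its range is refused whole. "claw" is the finger opening in mm, from 0 to 95.1, set as the call begins (left out, the last holds). The fingers move at their own pace and stop on an object; the grip force is fixed at half the most. Time passes only in rows, so rows that do not move let the fingers close. It gives the time, the measured TCP pose, the force, the opening and the grip force at its end, in the units of the state.
- monitor.state(): the state, without advancing time (a new reading comes with each control period).
- viewer.read_camera(name): name is "side" or "top" or "wrist"; returns the picture (384x512x3 uint8, red, green, blue); there is no depth.
- viewer.camera_info(name): a dict with "K" (3x3 intrinsics, pixels), "dist_coeffs" ([k1, k2, p1, p2, k3] as OpenCV has them; the pictures are not rectified), "camera_from_world" (4x4, takes a point from world to camera coordinates). Camera axes: x right, y down, z forward; pixel columns grow to the right and rows downward; lengths in mm; the calibration is good to about 2 mm. A picture is of the moment at which its call begins: read the wrist's pose just before it. camera_info takes no time and is no camera call; for the wrist camera it gives the pose at the moment of the call.
- order.job_done(): hands the job in; it is judged then, once.
The state is a dict: "t": time; "joints": joint angles; "qvel": joint speeds; "tau": joint torques, N m; "eef_pos": TCP position; "tcp_rot": TCP orientation; "ft_force": force on the tool from outside, world axes, zero at the start; "moment": the same for the moment, N m; "opening": opening from 0.0 (shut) to 1.0 (fully open); "grip_force": force on a finger pad.
Only numpy, scipy, OpenCV 4.12 (cv2) and the standard library are available. Lean on these libraries where they do the work, as an engineer would, in place of code of your own. Each camera call takes 0.05 s, during which the arm holds its last target. There are 200 camera calls.

## Working session

There is one attempt and no reset: what is moved stays moved. The work goes in short steps, Python scripts to look and compute and a tool call to move; the robot and the scene stay as the last step left them, time stands still between calls to the robot, and variables do not carry over. Pictures are saved under pics/ and viewed, at most 10 in all, crops included, and the job is handed in when it is done.

Besides the shell and the picture viewer there is one more tool, called after "Call:" as name(argument=value, ...), one argument or row to a line, values as JSON. move_arm: Moves the arm, as the interface text tells. Scaled input: -1 to 1 covers 0.15 m each way for a shift and pi/2 rad each way for a turn. Its arguments: {"type":"object","properties":{"moves":{"type":"array"},"claw":{"type":"number"}},"required":["moves"]}

```bash
ls; mkdir -p pics
cat > h.py <<'E'
import numpy as np, cv2
from cell import monitor, viewer, order, env
def snap(n,f):
    i=viewer.camera_info(n); im=viewer.read_camera(n); cv2.imwrite('pics/'+f+'.png',im[:,:,::-1]); 
    np.savez('pics/'+f+'.npz',K=np.array(i['K']),d=np.array(i['dist_coeffs']),T=np.array(i['camera_from_world'])); return im
def ray(f,uv,z):
    a=np.load('pics/'+f+'.npz'); p=cv2.undistortPoints(np.array([[uv]],float),a['K'],a['d'])[0,0]
    R,t=a['T'][:3,:3],a['T'][:3,3]; c=-R.T@t; d=R.T@np.array([p[0],p[1],1]); return c+d*(z-c[2])/d[2]
def proj(f,P):
    a=np.load('pics/'+f+'.npz'); return cv2.projectPoints(np.array(P,float).reshape(-1,1,3),cv2.Rodrigues(a['T'][:3,:3])[0],a['T'][:3,3],a['K'],a['d'])[0][:,0]
E
python3 - <<'E'
from h import *
a=snap('top','top0');b=snap('side','side0');w=snap('wrist','wrist0')
s=monitor.state();print({k:s[k] for k in('t','eef_pos','tcp_rot','ft_force','opening')})
for n in('top0','side0','wrist0'):
    d=np.load('pics/'+n+'.npz');T=d['T'];print(n,-T[:3,:3].T@T[:3,3],T[2,:3],d['K'][0,0])
cv2.imwrite('pics/m.png',cv2.resize(a,(800,600),interpolation=cv2.INTER_CUBIC)[:,:,::-1])
cv2.imwrite('pics/n.png',cv2.resize(b,(800,600),interpolation=cv2.INTER_CUBIC)[:,:,::-1])
E
```

```text
pics
{'t': 0.15, 'eef_pos': array([ 228.21033971, -581.68388345,  214.20529134]), 'tcp_rot': array([-3.14080410e+00, -7.56594461e-05,  3.73774521e-01]), 'ft_force': array([ 0.8205055 , -0.23988035,  0.06691481]), 'opening': 1.003947440654508}
top0 [ 304.06788701   35.59717515 1581.64592239] [ 0.18570003 -0.01333328 -0.98251602] 425.6506122702533
side0 [ 518.69376976 -916.9958622  1008.14005438] [ 0.04669401  0.72346868 -0.68877626] 469.788170561933
wrist0 [ 306.65604626 -550.50633226  384.09968152] [-0.27569017 -0.10714471 -0.95525648] 329.7485820964129
```

View pics/m.png

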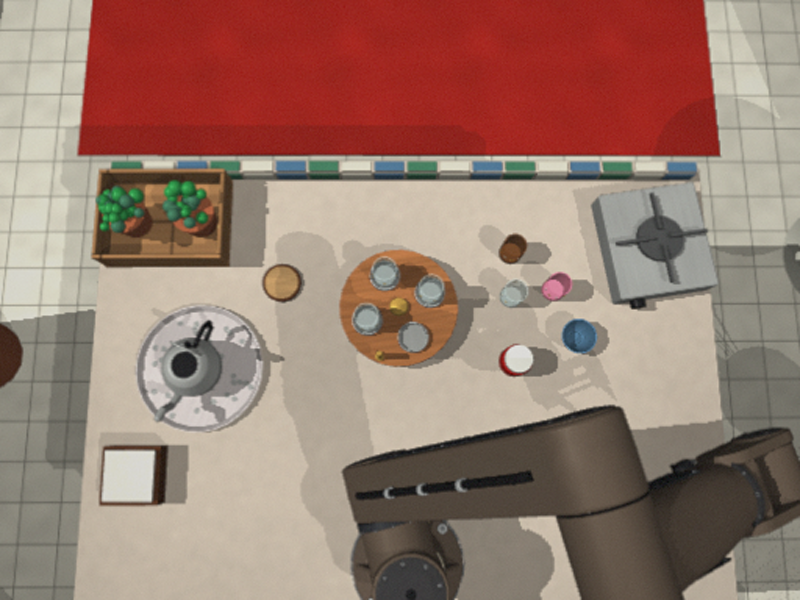

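View pics/n.png

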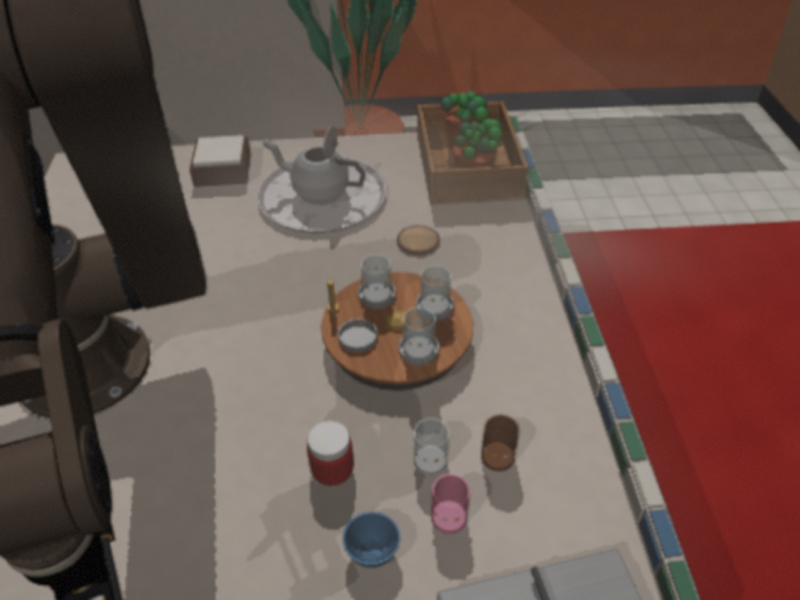

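Top view (800 px scale): the candidates for the spare glass are clear (513,293), brown (513,248), pink (557,287), and three clear ones on the deck at (385,273), (430,291), (367,318). I choose the clear one on the ledge. The post is near (380,355) and the empty nest near (414,337).

Run:
```python
from h import *
a=cv2.imread('pics/top0.png')[150:245,205:390]; b=cv2.imread('pics/side0.png')[155:350,190:350]
A=cv2.resize(a,None,fx=4,fy=4,interpolation=cv2.INTER_CUBIC); cv2.imwrite('pics/c1.png',A)
cv2.imwrite('pics/c2.png',cv2.resize(b,None,fx=3,fy=3,interpolation=cv2.INTER_CUBIC))
```

```text
(no output)
```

View pics/c1.png

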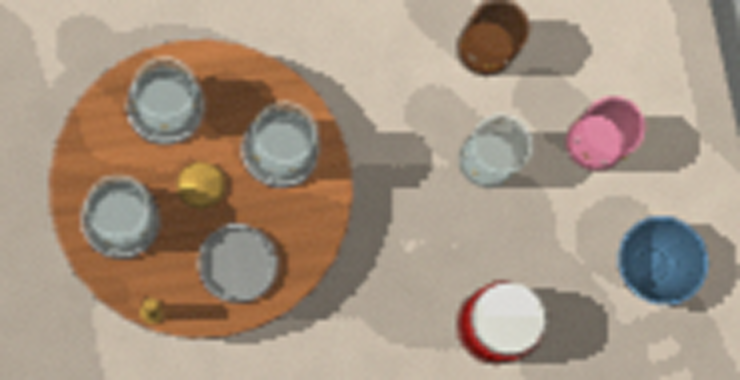

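View pics/c2.png

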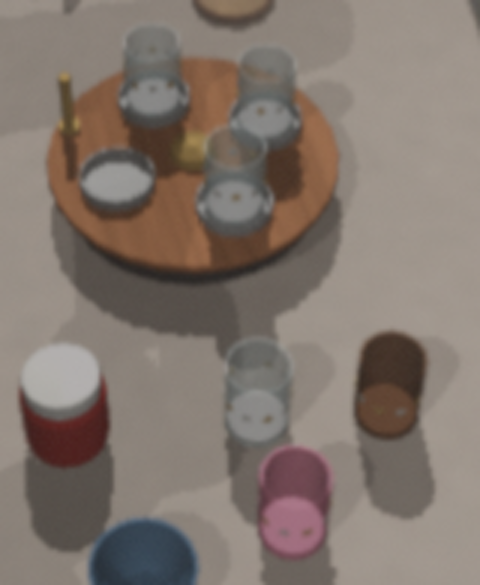

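```bash
cat >> h.py <<'E'
def c1(x,y,z): return ray('top0',(205+(x+.5)/4-.5,150+(y+.5)/4-.5),z)
def c2(x,y,z): return ray('side0',(190+(x+.5)/3-.5,155+(y+.5)/3-.5),z)
E
python3 - <<'E'
from h import *
np.set_printoptions(precision=1,suppress=True)
print('axis',c1(201,188,46),[c1(*p,46) for p in((49,188),(353,188),(201,38),(201,338))])
print('axis side',[c2(*p,46) for p in((48,155),(340,160))])
print('post',c1(151,304,115),c2(65,76,115),'base',c1(152,318,46),c2(68,127,46))
print('nest floor',c1(238,263,49),c2(118,183,49))
print('glass base',c1(487,158,0),c2(257,417,0),'rim',c1(503,143,78),c2(259,362,78))
print('pink',c1(597,141,0),c1(615,125,78),'brown',c1(482,47,0),'jar',c1(508,319,84),'bowl',c1(664,260,45))
E
```

```text
axis [579.1  17.8  46. ] [array([579.3, 157. ,  46. ]), array([ 578.9, -121.6,   46. ]), array([721.1,  17.4,  46. ]), array([441.7,  18.3,  46. ])]
axis side [array([444.9,  29.9,  46. ]), array([721.1,  -1. ,  46. ])]
post [465.   62.2 115. ] [466.6  64.5 115. ] base [459.9  62.5  46. ] [464.5  66.4  46. ]
nest floor [509.4 -15.5  49. ] [510.1 -15.3  49. ]
glass base [ 615.8 -254.4    0. ] [ 615.4 -249.3    0. ] rim [ 614.3 -255.1   78. ] [ 615.3 -249.2   78. ]
pink [ 632.2 -360.1    0. ] [ 630.8 -357.7   78. ] brown [ 724.6 -253.4    0. ] jar [ 454.3 -252.6   84. ] bowl [ 511.7 -405.3   45. ]
```

Call:
move_arm(
  moves=[0,0,0,-0.104,0,0,0,-0.104,0,0,0,-0.104,0,0,0,-0.104,0,0,0,-0.105],
  claw=0,
)

```text
t: 0.78
eef_pos: [228.2, -581.7, 214.4]
tcp_rot: [-3.141, -0.0, 1.198]
ft_force: [0.7, 0.9, 0.2]
opening: 0.533
grip_force: 0.0
```

Call:
move_arm(
  moves=[0.33,0.12,0,0,0.33,0.12,0,0,0.33,0.12,0,0,0.33,0.12,0,0,0.33,0.12,0,0,0.33,0.12,0,0,0.33,0.12,0,0,0,0,0,0],
)

```text
t: 1.78
eef_pos: [475.0, -304.0, 214.5]
tcp_rot: [-3.141, -0.0, 1.196]
ft_force: [-0.8, 0.1, 0.6]
opening: 0.007
grip_force: 0.0
```

```bash
cat >> h.py <<'E'
def plan(tgt,z=None):
    s=monitor.state();p=np.array(s['eef_pos']);y=s['tcp_rot'][2];d=np.array(tgt,float)-p
    v=[np.cos(y)*d[0]+np.sin(y)*d[1],np.sin(y)*d[0]-np.cos(y)*d[1],-d[2]]
    print('t',round(s['t'],2),'pos',p.round(1),'yaw',round(np.degrees(y),1),'F',np.round(s['ft_force'],1),'shift norm',np.round(np.array(v)/150,3),'open',s['opening'])
E
python3 - <<'E'
from h import *
r=np.radians(158.3);t=np.array([-np.sin(r),np.cos(r)])
P=np.array([465.5,63.5])-35*t; print(P)
plan([*P,170])
E
```

```text
[478.4411365  96.01964  ]
t 1.77 pos [ 475.  -304.   214.5] yaw 68.5 F [-0.8  0.1  0.6] shift norm [ 2.49  -0.955  0.297] open 0.006701594298693978
```

Call:
move_arm(
  moves=[0.311,-0.119,0,0,0.311,-0.119,0,0,0.311,-0.119,0,0,0.311,-0.119,0,0,0.311,-0.119,0,0,0.311,-0.119,0,0,0.311,-0.119,0,0,0.311,-0.119,0,0,0,0,0.297,0,0,0,0,0],
)

```text
t: 3.02
eef_pos: [477.3, 92.7, 168.3]
tcp_rot: [-3.137, 0.002, 1.192]
ft_force: [0.0, -0.4, 0.4]
opening: 0.006
grip_force: 0.0
```

Run:
```python
from h import *
w=snap('wrist','w1');cv2.imwrite('pics/w1b.png',cv2.resize(w,(800,600),interpolation=cv2.INTER_CUBIC)[:,:,::-1])
plan([478.4,96,98]); print(proj('w1',[[465.5,63.5,115]])*1.5625)
```

```text
t 3.08 pos [478.4  92.4 169.8] yaw 68.3 F [-0.1  0.1  0.6] shift norm [ 0.022 -0.009  0.479] open 0.0036803776155089397
[[392.34590534 391.98250853]]
```

View pics/w1b.png

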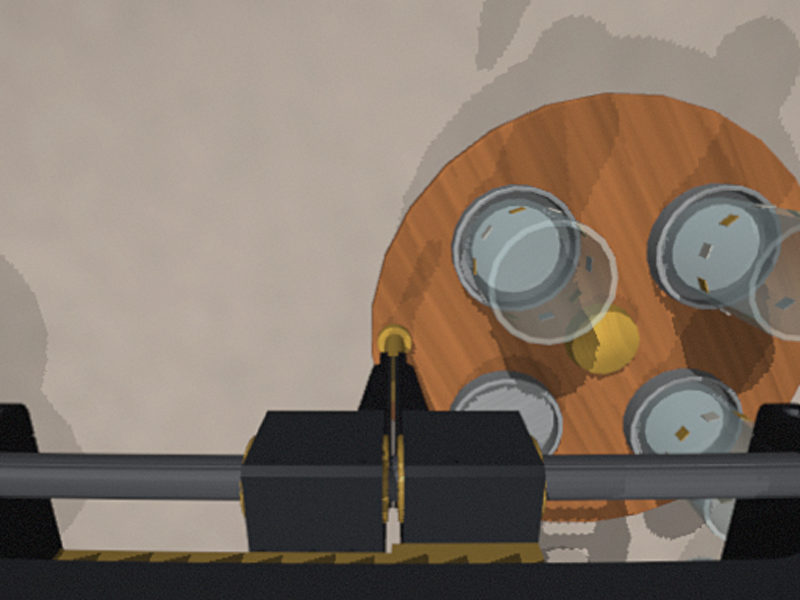

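The wrist picture shows the post foot at (394,340), directly ahead of the shut fingers, and the boss at (605,340), so the alignment is right. Next I lower the fingers.

Call:
move_arm(
  moves=[0.02,0,0.24,0,0,0,0.24,0,0,0,0,0,0,0,0,0],
)

```text
t: 3.58
eef_pos: [480.8, 95.4, 99.8]
tcp_rot: [3.14, -0.001, 1.191]
ft_force: [0.1, -0.5, 0.4]
opening: 0.004
grip_force: 0.0
```

Call:
move_arm(
  moves=[-0.03,0,0,0,-0.03,0,0,0,-0.03,0,0,0,0,0,0,0],
)

```text
t: 4.08
eef_pos: [474.7, 83.0, 98.2]
tcp_rot: [3.141, 0.0, 1.192]
ft_force: [-0.4, -0.1, -0.0]
opening: 0.004
grip_force: 0.0
```

Call:
move_arm(
  moves=[-0.04,-0.004,0,-0.03,-0.0533,-0.0051,0,-0.0407,-0.0533,-0.0051,0,-0.0407,-0.0533,-0.0051,0,-0.0407,-0.0533,-0.0051,0,-0.0407,-0.0533,-0.0051,0,-0.0407,-0.03,-0.003,0,-0.023,-0.015,-0.0018,0,-0.0115],
)

```text
t: 5.08
eef_pos: [458.6, 33.2, 97.9]
tcp_rot: [-3.14, -0.001, 1.614]
ft_force: [-3.4, 4.4, 2.1]
opening: 0.005
grip_force: 2.1
```

```bash
cat >> h.py <<'E'
def rel():
    s=monitor.state();p=np.array(s['eef_pos'])[:2]-[581,17.5];y=s['tcp_rot'][2];F=np.array(s['ft_force'])
    th=np.degrees(np.arctan2(p[1],p[0]))%360
    x=np.array([np.cos(y),np.sin(y)]);yy=np.array([x[1],-x[0]])
    print('t',round(s['t'],2),'r',np.hypot(*p).round(1),'th',th.round(2),'yaw',np.degrees(y).round(2),'axis in tool (want -16,125)',(-p@x).round(1),(-p@yy).round(1),'Fx,Fy tool',(F[:2]@x).round(2),(F[:2]@yy).round(2),'z',s['eef_pos'][2].round(1))
E
python3 -c "
from h import *
rel()"
```

```text
t 5.08 r 123.4 th 172.69 yaw 92.45 axis in tool (want -16,125) -20.9 121.6 Fx,Fy tool 4.52 -3.22 z 97.9
```

Call:
move_arm(
  moves=[0,0,0,0,0,0,0,0],
)

```text
t: 5.32
eef_pos: [459.9, 33.0, 98.1]
tcp_rot: [3.141, 0.0, 1.613]
ft_force: [-0.6, 0.1, 0.8]
opening: 0.009
grip_force: 0.0
```

Call:
move_arm(
  moves=[-0.0133,-0.003,0,-0.0102,-0.0133,-0.003,0,-0.0102,-0.0133,-0.003,0,-0.0102],
)

```text
t: 5.7
eef_pos: [458.9, 26.9, 98.2]
tcp_rot: [3.141, 0.0, 1.662]
ft_force: [3.3, 3.7, 0.1]
opening: 0.003
grip_force: 1.8
```

```bash
python3 -c "
from h import *
rel()"
```

```text
t 5.7 r 122.5 th 175.6 yaw 95.25 axis in tool (want -16,125) -20.5 120.7 Fx,Fy tool 3.33 3.66 z 98.2
```

Call:
move_arm(
  moves=[-0.0133,-0.0018,0,-0.0102,-0.0133,-0.0018,0,-0.0102,-0.0133,-0.0018,0,-0.0102],
)

```text
t: 6.08
eef_pos: [458.4, 20.8, 98.1]
tcp_rot: [3.141, 0.0, 1.71]
ft_force: [2.9, 4.0, 1.1]
opening: 0.002
grip_force: 1.8
```

Call:
move_arm(
  moves=[-0.0133,-0.0018,0,-0.0102,-0.0133,-0.0018,0,-0.0102,-0.0133,-0.0018,0,-0.0102],
)

```text
t: 6.45
eef_pos: [458.4, 14.7, 98.1]
tcp_rot: [-3.142, 0.0, 1.758]
ft_force: [2.1, 4.4, 0.9]
opening: 0.007
grip_force: 1.8
```

```bash
python3 -c "
from h import *
rel()"
```

```text
t 6.45 r 122.6 th 181.29 yaw 100.75 axis in tool (want -16,125) -20.2 120.9 Fx,Fy tool 3.92 2.85 z 98.1
```

Call:
move_arm(
  moves=[-0.0133,-0.001,0,-0.0102,-0.0133,-0.001,0,-0.0102,-0.0133,-0.001,0,-0.0102],
)

```text
t: 6.82
eef_pos: [458.8, 8.8, 98.0]
tcp_rot: [-3.141, -0.0, 1.807]
ft_force: [-1.8, 3.6, 3.8]
opening: 0.004
grip_force: 1.9
```

```bash
python3 -c "
from h import *
rel()"
```

```text
t 6.83 r 122.6 th 184.06 yaw 103.51 axis in tool (want -16,125) -20.1 120.9 Fx,Fy tool 3.89 -0.87 z 98.0
```

Call:
move_arm(
  moves=[-0.0133,-0.0014,0,-0.0102,-0.0133,-0.0014,0,-0.0102,-0.0133,-0.0014,0,-0.0102],
)

```text
t: 7.2
eef_pos: [459.4, 3.0, 97.9]
tcp_rot: [-3.14, -0.001, 1.854]
ft_force: [-3.9, 7.1, 3.6]
opening: 0.007
grip_force: 4.0
```

```bash
python3 -c "
from h import *
rel()"
```

```text
t 7.2 r 122.4 th 186.78 yaw 106.25 axis in tool (want -16,125) -20.1 120.8 Fx,Fy tool 7.93 -1.78 z 97.9
```

Call:
move_arm(
  moves=[-0.0133,-0.0016,0,-0.0102,-0.0133,-0.0016,0,-0.0102],
)

```text
t: 7.45
eef_pos: [460.0, -1.0, 97.9]
tcp_rot: [-3.14, -0.001, 1.887]
ft_force: [-3.6, 2.5, 3.2]
opening: 0.002
grip_force: 2.3
```

```bash
python3 -c "
from h import *
rel()"
```

```text
t 7.45 r 122.4 th 188.67 yaw 108.09 axis in tool (want -16,125) -20.0 120.7 Fx,Fy tool 3.51 -2.6 z 97.9
```

Call:
move_arm(
  moves=[0,0,0,0],
)

```text
t: 7.58
eef_pos: [460.8, -1.3, 98.0]
tcp_rot: [-3.142, 0.0, 1.886]
ft_force: [-1.2, 0.4, -0.5]
opening: 0.005
grip_force: 0.3
```

Call:
move_arm(
  moves=[-0.0133,-0.0016,0,-0.0102],
)

```text
t: 7.7
eef_pos: [461.1, -3.0, 97.9]
tcp_rot: [-3.141, -0.0, 1.902]
ft_force: [-2.5, 3.7, 0.8]
opening: 0.01
grip_force: 1.7
```

Call:
move_arm(
  moves=[-0.0133,-0.0016,0,-0.0102],
)

```text
t: 7.82
eef_pos: [461.5, -5.1, 98.0]
tcp_rot: [-3.141, -0.0, 1.919]
ft_force: [-2.4, 1.4, 0.4]
opening: 0.004
grip_force: 1.2
```

```bash
python3 -c "
from h import *
rel()"
```

```text
t 7.83 r 121.6 th 190.69 yaw 109.94 axis in tool (want -16,125) -19.6 120.1 Fx,Fy tool 2.18 -1.75 z 98.0
```

Call:
move_arm(
  moves=[-0.0133,-0.002,0,-0.0102,-0.0133,-0.002,0,-0.0102,-0.0133,-0.002,0,-0.0102],
)

```text
t: 8.2
eef_pos: [463.2, -11.1, 98.1]
tcp_rot: [3.141, 0.0, 1.967]
ft_force: [0.5, 1.1, 0.2]
opening: 0.006
grip_force: 0.7
```

```bash
python3 -c "
from h import *
rel()"
```

```text
t 8.2 r 121.3 th 193.65 yaw 112.68 axis in tool (want -16,125) -19.0 119.8 Fx,Fy tool 0.84 0.92 z 98.1
```

Call:
move_arm(
  moves=[-0.0133,-0.0018,0,-0.0102],
)

```text
t: 8.32
eef_pos: [463.6, -13.0, 98.1]
tcp_rot: [3.141, 0.0, 1.983]
ft_force: [0.2, 3.1, -0.4]
opening: 0.004
grip_force: 1.2
```

```bash
python3 -c "
from h import *
rel()
w=snap('wrist','w2');cv2.imwrite('pics/w2b.png',cv2.resize(w,(800,600),interpolation=cv2.INTER_CUBIC)[:,:,::-1])
for th in (205,208,211,214,217,220): t=np.radians(th); print(th,(proj('w2',[[581+125*np.cos(t),17.5+125*np.sin(t),115],[581+80*np.cos(t+.785),17.5+80*np.sin(t+.785),49]])*1.5625).round(0).tolist())
"
```

```text
t 8.32 r 121.2 th 194.55 yaw 113.6 axis in tool (want -16,125) -19.1 119.7 Fx,Fy tool 2.7 1.44 z 98.1
205 [[376.0, 463.0], [520.0, 477.0]]
208 [[377.0, 478.0], [525.0, 482.0]]
211 [[379.0, 494.0], [531.0, 486.0]]
214 [[382.0, 509.0], [538.0, 490.0]]
217 [[386.0, 524.0], [544.0, 494.0]]
220 [[390.0, 538.0], [551.0, 498.0]]
```

View pics/w2b.png

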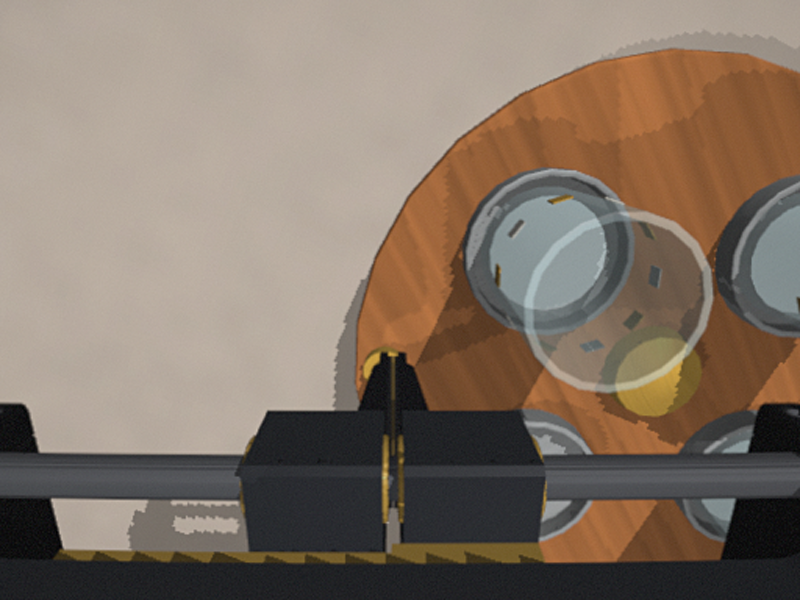

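The post foot is at (375,365), about 4 mm outward of the finger seam but still pushed by the finger. The force is still at drag level, so it has not clicked yet. I continue and drift outward a little.

Call:
move_arm(
  moves=[-0.0133,-0.006,0,-0.0102,-0.0133,-0.006,0,-0.0102,-0.0133,-0.006,0,-0.0102],
)

```text
t: 8.75
eef_pos: [463.8, -18.5, 98.2]
tcp_rot: [3.14, -0.001, 2.03]
ft_force: [3.8, 16.1, 0.5]
opening: 0.002
grip_force: 6.3
```

```bash
python3 -c "
from h import *
rel()"
```

```text
t 8.75 r 122.6 th 197.07 yaw 116.32 axis in tool (want -16,125) -19.7 121.0 Fx,Fy tool 12.72 10.55 z 98.2
```

Call:
move_arm(
  moves=[0.002,0.006,0,0],
)

```text
t: 8.88
eef_pos: [463.6, -18.0, 98.1]
tcp_rot: [-3.141, -0.001, 2.03]
ft_force: [-2.8, 8.4, 4.1]
opening: 0.005
grip_force: 4.5
```

```bash
python3 -c "
from h import *
rel()"
```

```text
t 8.88 r 122.6 th 196.81 yaw 116.32 axis in tool (want -16,125) -20.2 120.9 Fx,Fy tool 8.75 1.21 z 98.1
```

Call:
move_arm(
  moves=[-0.004,0,0,-0.003,0,0,0,0],
)

```text
t: 9.12
eef_pos: [463.7, -18.3, 98.1]
tcp_rot: [-3.141, -0.002, 2.035]
ft_force: [-2.0, 10.9, 3.7]
opening: 0.005
grip_force: 5.6
```

```bash
python3 -c "
from h import *
rel()"
```

```text
t 9.12 r 122.7 th 196.94 yaw 116.58 axis in tool (want -16,125) -20.5 120.9 Fx,Fy tool 10.59 3.11 z 98.1
```

Call:
move_arm(
  moves=[-0.006,0,0,-0.004,0,0,0,0],
)

```text
t: 9.38
eef_pos: [463.8, -19.0, 98.1]
tcp_rot: [-3.141, -0.002, 2.041]
ft_force: [-3.3, 11.6, 4.3]
opening: 0.003
grip_force: 6.2
```

```bash
python3 -c "
from h import *
rel()"
```

```text
t 9.38 r 122.7 th 197.29 yaw 116.94 axis in tool (want -16,125) -20.6 121.0 Fx,Fy tool 11.79 2.32 z 98.1
```

Call:
move_arm(
  moves=[0.01,0,0,0.008,0,0,0,0],
)

```text
t: 9.62
eef_pos: [463.5, -17.8, 98.1]
tcp_rot: [-3.141, -0.001, 2.028]
ft_force: [-2.0, 11.1, 2.5]
opening: 0.003
grip_force: 5.2
```

Call:
move_arm(
  moves=[0.01,0,0,0.008,0,0,0,0],
)

```text
t: 9.88
eef_pos: [463.2, -16.7, 98.1]
tcp_rot: [3.141, -0.001, 2.016]
ft_force: [-0.2, 8.3, 1.6]
opening: 0.004
grip_force: 4.1
```

Call:
move_arm(
  moves=[-0.017,0,0,-0.013,0,0,0,0],
)

```text
t: 10.12
eef_pos: [463.8, -18.8, 98.1]
tcp_rot: [-3.141, -0.002, 2.036]
ft_force: [-2.7, 11.4, 3.0]
opening: 0.006
grip_force: 5.4
```

```bash
python3 -c "
from h import *
rel()"
```

```text
t 10.12 r 122.7 th 197.21 yaw 116.68 axis in tool (want -16,125) -20.2 121.0 Fx,Fy tool 11.37 2.71 z 98.1
```

The force unloads elastically at about 2 N/mm, and 11 N is more than any hump can hold, so this is the sprung stop. I back off and rise.

Call:
move_arm(
  moves=[0.015,0,0,0.01,0.015,0,0,0.01,0.02,0,0,0,0.06,0,0,0,0,0,0,0,0,0,-0.25,0,0,0,-0.4,0,0,0,-0.2,0,0,0,0,0],
  claw=90,
)

```text
t: 11.25
eef_pos: [458.2, -4.8, 227.5]
tcp_rot: [3.138, 0.003, 2.005]
ft_force: [-0.4, 0.3, 0.1]
opening: 0.893
grip_force: 0.0
```

```bash
python3 -c "
from h import *
plan([615.5,-252,225])"
```

```text
t 11.25 pos [458.2  -4.8 227.5] yaw 114.9 F [-0.4  0.3  0.1] shift norm [-1.936  0.258  0.017] open 0.8925242313760112
```

Call:
move_arm(
  moves=[0,0,0,-0.112,0,0,0,-0.112],
)

```text
t: 11.5
eef_pos: [457.0, -4.7, 224.4]
tcp_rot: [-3.14, -0.001, 2.362]
ft_force: [-0.1, -0.5, 0.5]
opening: 0.944
grip_force: 0.0
```

```bash
python3 -c "
from h import *
plan([615.5,-252,200])"
```

```text
t 11.5 pos [457.   -4.7 224.4] yaw 135.4 F [-0.1 -0.5  0.5] shift norm [-1.91  -0.431  0.163] open 0.9437774659932971
```

Call:
move_arm(
  moves=[-0.318,-0.072,0.02,0,-0.318,-0.072,0.02,0,-0.318,-0.072,0.02,0,-0.318,-0.072,0.02,0,-0.318,-0.072,0.02,0,-0.318,-0.072,0.02,0,0,0,0,0,0,0,0,0],
)

```text
t: 12.5
eef_pos: [613.5, -252.4, 206.0]
tcp_rot: [-3.141, -0.002, 2.356]
ft_force: [-0.7, 1.1, -0.1]
opening: 0.947
grip_force: 0.0
```

```bash
python3 -c "
from h import *
plan([615.5,-252,30])
a=snap('wrist','w3');b=snap('top','top3')
A=cv2.resize(a,(512,384)); B=cv2.resize(b[150:245,205:325],(480,380),interpolation=cv2.INTER_CUBIC)
im=np.zeros((384,800,3),np.uint8); im[:288,:384]=cv2.resize(a,(384,288)); im[:330,384:]=cv2.resize(b[150:245,205:325],(416,330),interpolation=cv2.INTER_CUBIC)
cv2.imwrite('pics/m3.png',im[:,:,::-1])
print('glass base/top wrist px',proj('w3',[[615.5,-252,0],[615.5,-252,78]])*.75)
"
```

```text
t 12.5 pos [ 613.5 -252.4  206. ] yaw 135.0 F [-0.7  1.1 -0.1] shift norm [-0.008  0.012  1.173] open 0.947071698096088
glass base/top wrist px [[189.10444467 124.7471602 ]
 [189.26798037 138.52489346]]
```

View pics/m3.png

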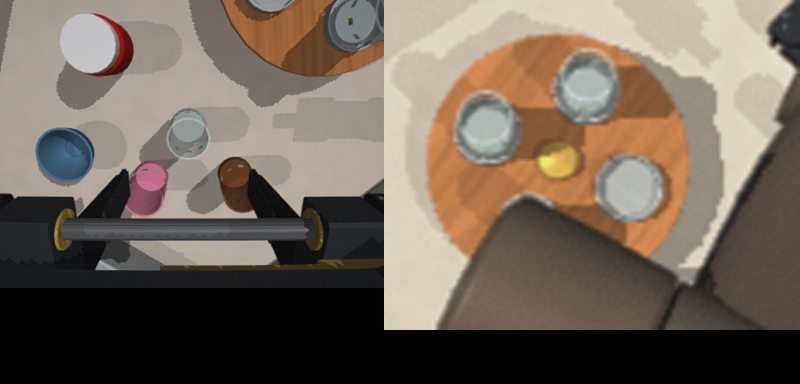

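The left part shows the spare glass at (188,130), within 2 px of the prediction, and the pink and brown glasses clear of the fingers. The right part shows the empty nest at (630,187), about 249° from the boss, and the glasses still standing in their nests. I go down and grasp.

Call:
move_arm(
  moves=[-0.008,0.012,0.29,0,0,0,0.29,0,0,0,0.29,0,0,0,0.2,0,0,0,0.1,0,0,0,0,0],
)

```text
t: 13.35
eef_pos: [616.1, -251.9, 31.9]
tcp_rot: [-3.141, -0.001, 2.357]
ft_force: [-0.6, -0.1, 1.2]
opening: 0.945
grip_force: 0.0
```

Call:
move_arm(
  moves=[0,0,0,0,0,0,0,0,0,0,0,0,0,0,0,0,0,0,0,0,0,0,0,0,0,0,0,0,0,0,0,0],
  claw=50,
)

```text
t: 14.35
eef_pos: [616.3, -252.7, 32.6]
tcp_rot: [-3.141, 0.001, 2.356]
ft_force: [-2.7, -0.5, 5.0]
opening: 0.592
grip_force: 30.0
```

```bash
python3 -c "
from h import *
np.set_printoptions(precision=1,suppress=True)
plan([615.5,-252,30])
def q(x,y,z): return ray('top3',(205+(x-384+.5)*120/416-.5,150+(y+.5)*95/330-.5),z)
print(q(630,188,49),q(630,186,59),q(558,160,62),q(587,92,49), q(487,134,49))
"
```

```text
t 14.35 pos [ 616.3 -252.7   32.6] yaw 135.0 F [-2.7 -0.5  5. ] shift norm [ 0. -0.  0.] open 0.5915436895023916
[551.9 -57.7  49. ] [552.4 -57.1  59. ] [579.6  18.2  62. ] [655.4 -13.1  49. ] [610.   93.1  49. ]
```

Call:
move_arm(
  moves=[0,0,-0.1,0,0,0,-0.3,0,0,0,-0.3,0,0,0,-0.1,0,0,0,0,0],
)

```text
t: 14.98
eef_pos: [616.3, -252.4, 152.7]
tcp_rot: [3.141, 0.001, 2.357]
ft_force: [-0.6, 0.7, -1.6]
opening: 0.59
grip_force: 30.0
```

```bash
python3 -c "
from h import *
plan([552.3,-57.5,150])"
```

```text
t 14.97 pos [ 616.3 -252.4  152.7] yaw 135.0 F [-0.6  0.7 -1.6] shift norm [1.22  0.618 0.018] open 0.5901139339659062
```

Call:
move_arm(
  moves=[0.244,0.1236,0,0,0.244,0.1236,0,0,0.244,0.1236,0,0,0.244,0.1236,0,0,0.244,0.1236,0,0,0,0,0,0,0,0,0.15,0,0,0,0,0],
)

```text
t: 15.98
eef_pos: [551.5, -57.9, 127.5]
tcp_rot: [-3.139, -0.003, 2.356]
ft_force: [0.8, 0.9, -1.2]
opening: 0.592
grip_force: 30.0
```

```bash
python3 -c "
from h import *
plan([552.3,-57.5,82])
snap('wrist','w4');snap('side','side4');snap('top','top4')
w=cv2.imread('pics/w4.png');s=cv2.imread('pics/side4.png')
im=np.zeros((400,800,3),np.uint8); im[:300,:400]=cv2.resize(w,(400,300)); im[:400,400:]=cv2.resize(s[150:270,195:315],(400,400),interpolation=cv2.INTER_CUBIC)
cv2.imwrite('pics/m4.png',im)
s=monitor.state();p=s['eef_pos']
c=lambda uv:((uv-[195,150])*400/120+[400,0]).round(0)
print('nest floor w',proj('w4',[[552.3,-57.5,49],[552.3,-57.5,59]])*400/512,'side',c(proj('side4',[[552.3,-57.5,49],[552.3,-57.5,59]])),'glass base',c(proj('side4',[[p[0],p[1],p[2]-32.5]])))
"
```

```text
t 15.97 pos [551.5 -57.9 127.5] yaw 135.0 F [ 0.8  0.9 -1.2] shift norm [-0.002  0.006  0.303] open 0.5916488754506903
nest floor w [[196.56479835 156.96124879]
 [196.55912948 160.22819574]] side [[567. 253.]
 [566. 245.]] glass base [[566. 213.]]
```

View pics/m4.png

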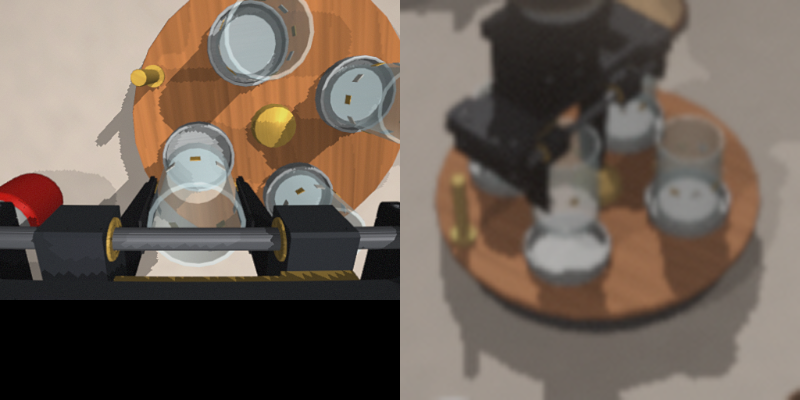

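```bash
python3 -c "
from h import *
w=cv2.imread('pics/w4.png')[145:265,180:330]
im=cv2.resize(w,(750,600),interpolation=cv2.INTER_CUBIC)
a=np.linspace(0,2*np.pi,60)
for r,z,c in((35.5,59,(0,255,0)),):
    P=np.stack([552.3+r*np.cos(a),-57.5+r*np.sin(a),a*0+z],1)
    for u in (proj('w4',P)-[180,145])*5+2: cv2.circle(im,tuple(u.astype(int)),1,c,-1)
p=[551.5,-57.9]
P=np.stack([p[0]+28.5*np.cos(a),p[1]+28.5*np.sin(a),a*0+127.5-32.5],1)
for u in (proj('w4',P)-[180,145])*5+2: cv2.circle(im,tuple(u.astype(int)),1,(0,0,255),-1)
cv2.imwrite('pics/m5.png',im)
"
```

View pics/m5.png

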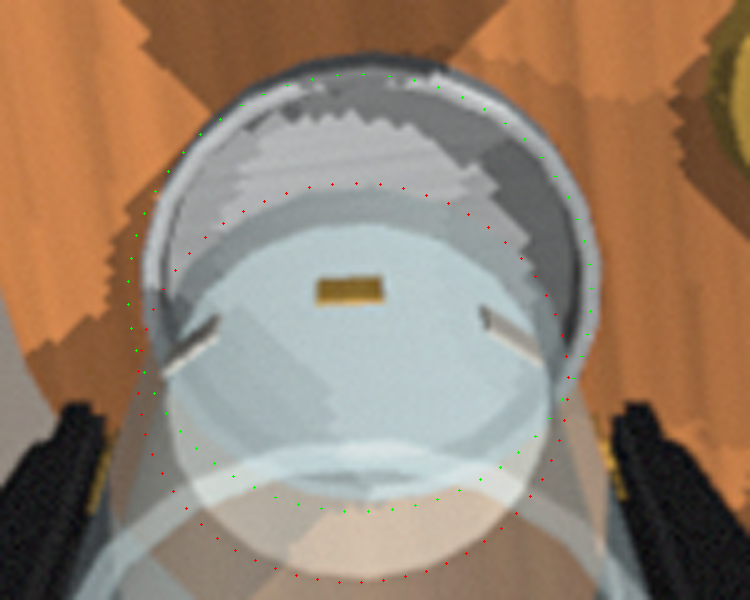

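The glass base matches its predicted outline. The nest outline, from (143..600) with its top at 55, sits about 2–3 mm to the upper right of my prediction. I shift by a compromise and lower the glass by feel.

Call:
move_arm(
  moves=[0.011,0.0127,0,0,0,0,0.1,0,0,0,0.09,0,0,0,0,0],
)

```text
t: 16.62
eef_pos: [551.8, -54.9, 99.6]
tcp_rot: [-3.14, -0.002, 2.357]
ft_force: [1.0, 0.1, -1.3]
opening: 0.593
grip_force: 30.0
```

Call:
move_arm(
  moves=[0,0,0.02,0,0,0,0.02,0,0,0,0,0],
)

```text
t: 17.0
eef_pos: [552.5, -55.0, 95.0]
tcp_rot: [-3.142, 0.0, 2.356]
ft_force: [-0.1, 0.6, -2.0]
opening: 0.589
grip_force: 30.0
```

Call:
move_arm(
  moves=[0,0,0.015,0,0,0,0,0],
)

```text
t: 17.25
eef_pos: [552.4, -55.0, 92.7]
tcp_rot: [-3.141, -0.0, 2.356]
ft_force: [-0.3, 0.6, -0.6]
opening: 0.596
grip_force: 30.0
```

Call:
move_arm(
  moves=[0,0,0.013,0,0,0,0,0],
)

```text
t: 17.5
eef_pos: [552.5, -55.0, 90.8]
tcp_rot: [-3.141, -0.0, 2.356]
ft_force: [-0.2, -0.3, -1.6]
opening: 0.599
grip_force: 30.0
```

Call:
move_arm(
  moves=[0,0,0.013,0,0,0,0,0],
)

```text
t: 17.75
eef_pos: [552.4, -55.0, 88.8]
tcp_rot: [-3.141, -0.0, 2.356]
ft_force: [0.7, -0.7, -1.0]
opening: 0.598
grip_force: 30.0
```

Inside the nest, without contact. I carry on down.

Call:
move_arm(
  moves=[0,0,0.013,0,0,0,0.013,0,0,0,0,0],
)

```text
t: 18.12
eef_pos: [552.4, -55.0, 84.8]
tcp_rot: [-3.141, -0.0, 2.356]
ft_force: [0.3, 0.4, -0.6]
opening: 0.596
grip_force: 30.0
```

Call:
move_arm(
  moves=[0,0,0.01,0,0,0,0,0],
)

```text
t: 18.38
eef_pos: [552.4, -55.0, 83.4]
tcp_rot: [-3.141, -0.0, 2.356]
ft_force: [0.0, 0.5, -1.3]
opening: 0.595
grip_force: 30.0
```

Call:
move_arm(
  moves=[0,0,0.007,0,0,0,0,0],
)

```text
t: 18.62
eef_pos: [552.4, -55.0, 82.4]
tcp_rot: [-3.141, -0.0, 2.356]
ft_force: [-0.1, 0.7, -2.9]
opening: 0.592
grip_force: 30.0
```

Call:
move_arm(
  moves=[0,0,0.006,0,0,0,0,0],
)

```text
t: 18.88
eef_pos: [552.5, -55.0, 81.6]
tcp_rot: [3.142, 0.0, 2.356]
ft_force: [-0.3, -0.2, -1.5]
opening: 0.595
grip_force: 30.0
```

Call:
move_arm(
  moves=[0,0,0.006,0,0,0,0,0],
)

```text
t: 19.12
eef_pos: [552.7, -55.0, 81.5]
tcp_rot: [3.141, 0.001, 2.357]
ft_force: [-2.5, 0.4, 8.2]
opening: 0.596
grip_force: 30.0
```

Call:
move_arm(
  moves=[0,0,0.005,0,0,0,0,0],
)

```text
t: 19.38
eef_pos: [552.8, -55.1, 81.4]
tcp_rot: [3.141, 0.001, 2.357]
ft_force: [-4.7, 0.5, 17.5]
opening: 0.595
grip_force: 30.0
```

Seated at TCP z 81.5, as expected for fully down. I relieve the load and release.

Call:
move_arm(
  moves=[0,0,-0.007,0,0,0,0,0],
)

```text
t: 19.62
eef_pos: [552.7, -55.1, 81.5]
tcp_rot: [3.141, 0.001, 2.357]
ft_force: [-1.6, -1.1, 7.7]
opening: 0.595
grip_force: 30.0
```

Call:
move_arm(
  moves=[0,0,0,0,0,0,0,0,0,0,0,0,0,0,0,0],
  claw=78,
)

```text
t: 20.12
eef_pos: [552.5, -55.0, 80.9]
tcp_rot: [-3.141, -0.0, 2.356]
ft_force: [0.3, -0.5, -0.1]
opening: 0.818
grip_force: 0.0
```

Call:
move_arm(
  moves=[0,0,-0.06,0,0,0,-0.15,0,0,0,-0.3,0,0,0,-0.35,0,0,0,0,0],
)

```text
t: 20.75
eef_pos: [553.9, -55.2, 214.2]
tcp_rot: [3.138, 0.006, 2.357]
ft_force: [0.3, 0.0, -0.1]
opening: 0.82
grip_force: 0.0
```

Call:
move_arm(
  moves=[-0.3,-0.2,0,0,-0.3,-0.2,0,0,-0.3,-0.2,0,0,-0.3,-0.2,0,0,-0.3,-0.2,0,0,0,0,0,0,0,0,0,0],
)

```text
t: 21.62
eef_pos: [605.1, -319.7, 209.2]
tcp_rot: [-3.141, -0.002, 2.356]
ft_force: [0.1, 0.8, -0.6]
opening: 0.818
grip_force: 0.0
```

```bash
python3 -c "
from h import *
snap('side','side6');snap('top','top6')
t=cv2.imread('pics/top6.png');s=cv2.imread('pics/side6.png')
im=np.zeros((400,800,3),np.uint8); im[:316,:400]=cv2.resize(t[150:245,205:325],(400,316),interpolation=cv2.INTER_CUBIC); im[:400,400:]=cv2.resize(s[150:270,195:315],(400,400),interpolation=cv2.INTER_CUBIC)
cv2.imwrite('pics/m6.png',im)"
```

```text
(no output)
```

View pics/m6.png

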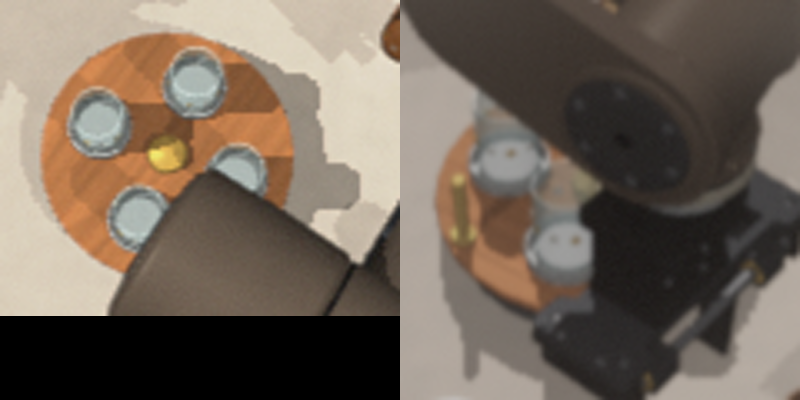

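The last picture shows all four glasses upright in their nests: the spare at (237,165) in the top part and (562,240) in the side part. The gripper is clear.

```bash
python3 -c "
from h import *
print(order.job_done())"
```

```text
the job is handed in; nothing more can be done
None
```

I pushed the carousel round to its click stop and leaned on the post with about 11 to 12 N (highest force 17 N). I then stood the spare glass fully down in the empty nest, let go, and handed the job in at about 22 s. The click itself can't be seen; I take it as caught because the post held more force than the hump can.

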